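Set the stop of a sleeve-length gauge

TASK

Set the gauge for the next batch of sleeves: push the sliding stop along its rail, by its paddle, until it drops into the notch at the notch block, without running it on past the notch. Then push the block's lock bolt fully home so that it holds the stop there, and draw back. Only push: do not grip the paddle or the bolt's bar, and leave the other things on the bench where they are.

Things in the scene. Friction and masses are not known exactly. Their poses are not given: they have to be found in the camera images.
- gauge: sleeve-length gauge screwed to the bench: steel base plate 135 x 440 x 6 mm with an aluminium rail 40 mm wide (x), 400 mm long (y), top 22 mm above the bench; 76 mm high grey cutter head at its +y end, 36 mm high end piece at -y. Origin: on the bench under the middle of the rail; y along the rail to the cutter head, x away from the robot, z up
- stop (a joint): the sliding stop's travel, 0 to 0.27 m, growing to the cutter head (+y). It slides at about 1.2 N plus 15 N per m/s. Its sprung ball meets the notch block: 11 to 16 mm before the notch the push rises to some 5 to 11 N, then fades, and about 5 mm before it the stop jumps ahead into the notch by itself and centres there; pushed on, it takes a like force to leave at the far side
- stop_mid (a point): middle of the top of the stop's aluminium saddle (56 mm in x, 60 mm in y), over the rail's centre line, 51 mm above the bench; axes as the gauge. Two prongs 22 mm high stand on the saddle's near (-x) edge
- stop_paddle (a point): centre of the trailing face (facing -y) of the stop's black paddle, the face to push, 70 mm above the bench, 30 mm behind point stop_mid and 20 mm farther in x. The paddle is 90 mm wide (x), 10 mm thick (y), from 24 to 90 mm above the bench; the room behind it, over the rail, is clear
- notch_mid (a point): the point where point stop_mid lies when the stop sits in the notch; axes as the gauge. It goes with the notch block: grey, upright, 40 (x) x 36 (y) mm, 72 mm high, clamped anywhere along the near (-x) side of the rail. The block's centre lies 60 mm towards -x from this point, at the same y
- bolt (a joint): the lock bolt's travel, 0 (drawn back) to 0.018 m (fully home), growing towards the rail (+x). An 8 mm steel rod through the notch block, 62 mm above the bench; its nose goes between the stop's two prongs (12 mm gap) only when the stop sits in the notch. About 2 N moves it; it stays where it is left
- bolt_bar (a point): centre of the outer face (facing -x, to the robot) of the bolt's black push bar, the face to push, 65 mm above the bench; it moves with the bolt. The bar is 92 mm long (y), 10 mm thick (x) and from 45 to 85 mm above the bench; the bench before it is clear; axes as the gauge
- tin: bystander: steel tip-cleaner tin filled with copper turnings, 66 mm across, 35 mm high; origin at the centre of its underside
- sleeve_a: bystander: short black tube standing on end, 16 mm across, 22 mm high; origin at the centre of its underside
- sleeve_b: bystander: another such tube, the same size
- driver: bystander: screwdriver with green handle lying beyond the rail, roughly parallel to it; its handle to its own -x
- tape: bystander: roll of paper tape lying flat, 90 mm across, 20 mm high; origin at the centre of its underside
- bin: bystander: open red parts bin, 110 x 140 x 60 mm; origin at the centre of its underside
- brush: bystander: small yellow-handled brush lying flat

How it is judged (in metres and radians):
On the way, in this order (a step that is already met when the one before it is completed fails the run):
1. the stop sits in the notch, the bolt still drawn back (y of stop_mid in the frame of notch_mid between -0.0025 and 0.0025 m and velocity of joint stop between -0.01 and 0.01 m/s and value of joint bolt below 0.008 m), for 0.2 s.
2. the bolt is pushed home with the stop in the notch (y of stop_mid in the frame of notch_mid between -0.0025 and 0.0025 m and velocity of joint stop between -0.01 and 0.01 m/s and value of joint bolt above 0.0155 m), for 0.2 s.
At the end, for the whole second after the job is handed in: the stop rests within 2.5 mm of the notch centre, the bolt is within 2.5 mm of fully home, and all is at rest with the robot clear (all of step 2); the robot touches nothing.
It fails at once if the stop is run more than 12 mm past the notch (y of stop_mid in the frame of notch_mid above 0.012 m).
It fails at once if the stop's paddle is gripped (touched on both faces at once) (contact force between the fingers and stop_c2 above 1 N and contact force between the fingers and stop_c3 above 1 N).
It fails at once if the bolt's bar is gripped (touched on both faces at once) (contact force between the fingers and bolt_c1 above 1 N and contact force between the fingers and bolt_c2 above 1 N).
It fails at once if a bystander is moved by more than 20 mm or lifted (distance of any of tin, sleeve_a, sleeve_b, driver, tape, bin, brush from where it was at the start of the episode above 0.02 m).
It also fails if it takes over 58 s, if anything falls off the work surface, if the arm or the gripper's body presses on something with over 40 N, if the wrist force passes 120 N, or if a joint passes its speed limit or range.

ROBOT

A 6-joint arm with a two-finger parallel gripper is mounted at the origin on the work surface. World frame = base frame: x ahead of the robot, y to its left, z up, the work surface at z = 0. Lengths are in mm, angles in rad, forces in N, time in s.
With the tool pointing down it reaches from about 300 to 775 mm from the base axis. Payload 14.6 kg.
Tool frame: the origin (TCP) lies at the very end of the fingers, on their centre line; the grasp point (between the pads) lies 19 mm behind it; x points along the fingers, z is the direction in which the jaws open and shut, and the axes are right-handed (so a half turn about x gives the same grasp; the last joint's range is limited). The gripper opens to 85 mm and grips with 20 to 120 N. Pads are 22 mm wide; open, the fingers measure 114 mm over their backs; the gripper's body (76 mm by 85 mm) begins 54 mm behind the grasp point. The pads swing forward as they close: fully open they stand 13 mm farther back than shut.
Start: joints at [1.137, 0.3, 1.521, -0, 1.321, -0.067], TCP at [197.243, 513.405, 193.081] pointing down, gripper open.
Joint ranges: [-3.03, 3.03], [-0.79, 2.21], [0.23, 2.52], [-1.04, 4.18], [0, 3.07], [-2.55, 2.55]. Speed limits (rad/s): [2.22, 2.22, 2.57, 3.14, 3.14, 3.14].

INTERFACE

Orientations are given as [roll, pitch, yaw] about the fixed x, y, z axes, in that order (R = Rz(yaw) Ry(pitch) Rx(roll)).
In Python, from cell import arm gives the robot as it stands. Calls block until the motion is done:
- arm.reach(position, orientation): joint-space move of the TCP to a pose.
- arm.line_to(position, frame=None, max_speed=150, max_force=None): straight line of the TCP; frame=None keeps the orientation; max_speed is the mean speed in mm/s. With max_force (N) it stops when the force on the tool has changed by that much, and returns True; else False.
- arm.move_joints(angles): joint-space move.
- arm.release() and arm.gripper_close(): open the fingers fully, or close them until they stop; the grip force is fixed at half the most.
- arm.pause(seconds).
- arm.ik(position, orientation): joint angles nearest the present ones, or None.
- arm.get_state(): the state.
- arm.camera(name): name is "scene" or "top"; returns a dict with "pixels" (384x512x3 uint8, red, green, blue), "vfov" (degrees; the focal length in pixels is half the picture's height over the tangent of half this angle, whatever the lens; pixels are square), "cx", "cy" (the principal point, pixels), "dist" ([k1, k2, p1, p2, k3] as OpenCV has them; the pictures are not rectified), "eye" and "orientation" of the camera in the world. Camera axes: x right, y down, z forward; pixel columns grow to the right and rows downward; lengths in mm; the calibration is good to about 2 mm. A picture is of the moment at which its call begins. There is no depth.
A pose or a line that the arm cannot do raises arm.Unreachable and nothing moves.
- arm.hand_in(): hands the job in, once; it reports no verdict.
The state is a dict: "clock": time; "joint_pos": joint angles; "dq": joint speeds; "joint_efforts": joint torques, N m; "eef_pos": TCP position; "tool_rot": TCP orientation; "ft_force": force on the tool from outside, world axes, zero at the start; "ft_torque": the same for the moment, N m; "width": opening from 0.0 (shut) to 1.0 (fully open).
Only numpy, scipy, OpenCV 4.12 (cv2) and the standard library are available. Lean on these libraries where they do the work, as an engineer would, in place of code of your own. Each camera call takes 0.05 s, during which the arm holds its last target.

## Working session

There is one attempt and no reset: what is moved stays moved. The work goes in short steps, each a Python script; the robot and the scene stay as the last script left them, time stands still between calls to the robot, and variables do not carry over. Pictures are saved under pics/ and viewed, and the job is handed in when it is done.

```bash
ls; mkdir -p pics
python3 - <<'E'
from cell import arm
import cv2,pickle
d={}
for n in("scene","top"):
    c=arm.camera(n); d[n]=c
    cv2.imwrite(f"pics/{n}0.png",cv2.resize(c["pixels"][:,:,::-1],(800,600),interpolation=cv2.INTER_CUBIC))
    print(n,{k:v for k,v in c.items() if k!="pixels"})
pickle.dump(d,open("c0.pkl","wb"))
s=arm.get_state();print(s)
E
```

```text
pics
scene {'vfov': 50.8414222291357, 'cx': 256.51544764921624, 'cy': 191.75758822453585, 'dist': array([-0.02329754,  0.        ,  0.        ,  0.        ,  0.        ]), 'eye': array([879.93051678, 565.38857663, 771.59734167]), 'orientation': array([-2.32781319,  0.01410096,  2.59098339])}
top {'vfov': 50.52663403166362, 'cx': 253.43696316572021, 'cy': 199.36526411038759, 'dist': array([-0.13363326,  0.        ,  0.        ,  0.        ,  0.        ]), 'eye': array([ 490.64613748,  -67.4982442 , 1041.70961399]), 'orientation': array([-3.09392   , -0.00448202, -1.59576846])}
{'clock': 0.1, 'joint_pos': array([ 1.13742227e+00,  3.00397540e-01,  1.52151584e+00, -1.90163179e-05,
        1.32070637e+00, -6.66007812e-02]), 'dq': array([-4.83269664e-04, -2.97529243e-03, -1.59509595e-03,  1.07467743e-03,
        4.58366982e-05,  4.18275791e-05]), 'joint_efforts': array([ 2.36736923e-03, -5.44377923e+01, -3.62372768e+01,  1.82714575e-05,
        2.95324069e-03, -1.01177334e-04]), 'eef_pos': array([197.13595859, 513.18931169, 192.58928705]), 'tool_rot': array([ 3.09292397,  1.56976907, -1.98623356]), 'ft_force': array([0.18537709, 1.11964016, 0.301446  ]), 'ft_torque': array([ 0.06796816,  0.01053431, -0.01400362]), 'width': 0.9985407474138617}
```

View pics/scene0.png

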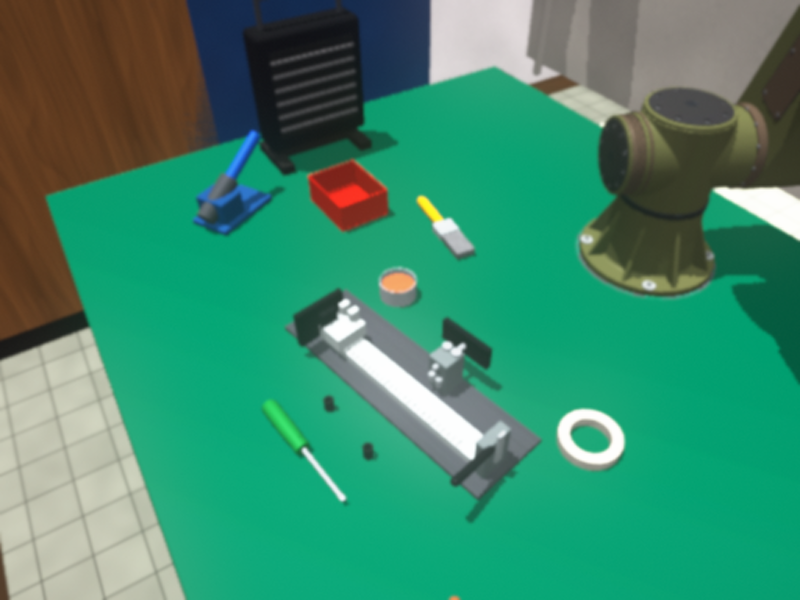

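View pics/top0.png

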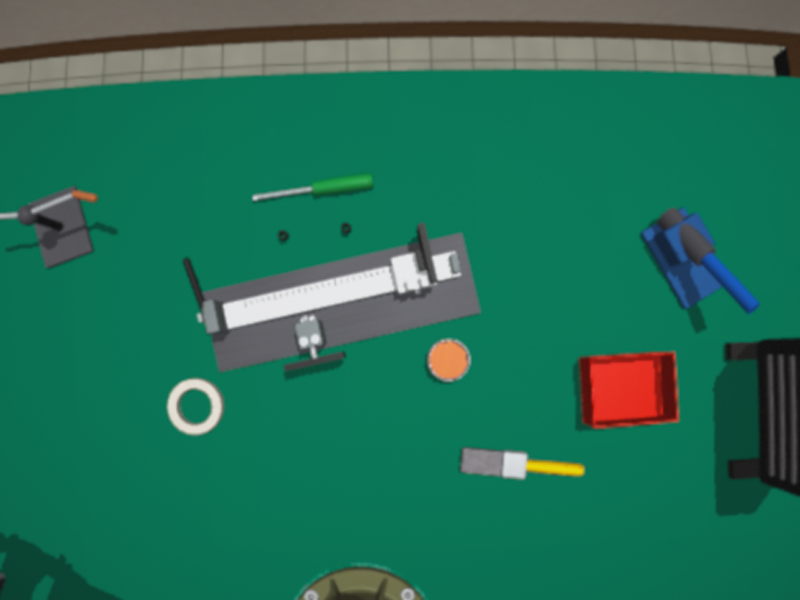

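The top view is the clearer one. The rail runs from (220,315) to (460,262) in the 800x600 picture, with the stop at (410,272), the paddle at (427,252), the notch block at (310,332) and the bar at (315,364). The scene view agrees. Next I'll measure these on zoomed crops.

```bash
cat > h.py <<'E'
import numpy as np,cv2,pickle
from scipy.spatial.transform import Rotation as Rn
def K(c):
    f=c["pixels"].shape[0]/2/np.tan(np.radians(c["vfov"])/2)
    return np.array([[f,0,c["cx"]],[0,f,c["cy"]],[0,0,1]])
def ray(c,uv):
    uv=np.atleast_2d(np.array(uv,float))
    n=cv2.undistortPoints(uv[:,None],K(c),c["dist"])[:,0]
    d=np.c_[n,np.ones(len(n))]@Rn.from_euler("xyz",c["orientation"]).as_matrix().T
    return d
def plane(c,uv,z):
    d=ray(c,uv); e=c["eye"]; return e+d*((z-e[2])/d[:,2])[:,None]
def proj(c,P):
    R=Rn.from_euler("xyz",c["orientation"]).as_matrix()
    r,_=cv2.Rodrigues(R.T); t=-R.T@c["eye"]
    return cv2.projectPoints(np.atleast_2d(np.array(P,float)),r,t,K(c),c["dist"])[0][:,0]
E
python3 - <<'E'
from h import *
d=pickle.load(open("c0.pkl","rb"))
t=d["top"]["pixels"][:,:,::-1]; s=d["scene"]["pixels"][:,:,::-1]
cv2.imwrite("pics/t1.png",cv2.resize(t[135:245,115:315],(800,440),interpolation=cv2.INTER_NEAREST))
cv2.imwrite("pics/s1.png",cv2.resize(s[175:325,175:355],(720,600),interpolation=cv2.INTER_NEAREST))
E
```

```text
(no output)
```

View pics/t1.png

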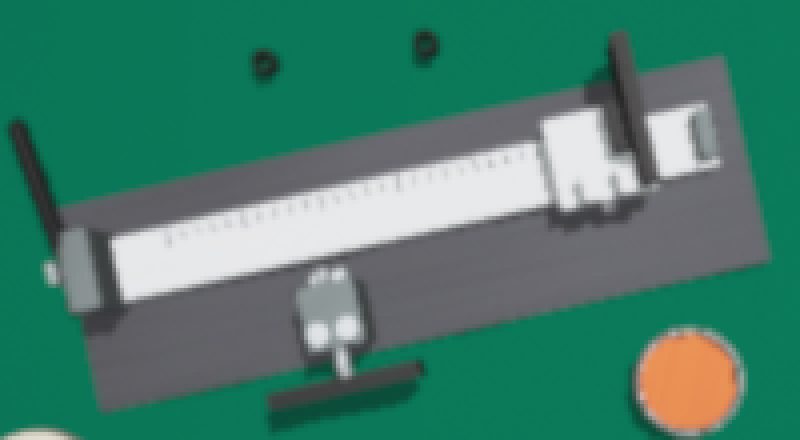

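View pics/s1.png

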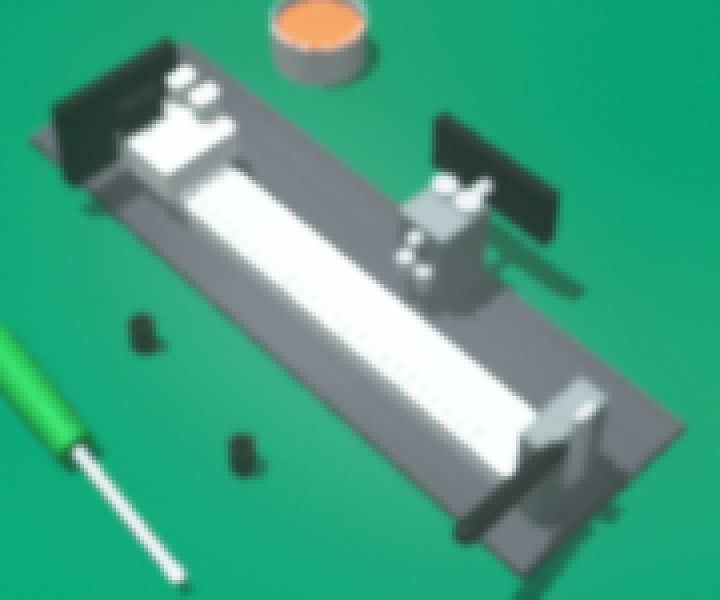

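Run:
```python
from h import *
d=pickle.load(open("c0.pkl","rb")); c=d["top"]
g=cv2.cvtColor(c["pixels"],cv2.COLOR_RGB2GRAY).astype(float)
A=lambda p:(np.array(p,float)+.5)/4-.5+[115,135]
# rail edges: subpixel gradient extrema along columns
far=[];near=[]
for u in range(146,248):
    col=g[:,u]
    v0=int(round(A([0,270])[1]+(u-A([112,0])[0])*(-96/428.)))  # mid rail approx
    gr=np.diff(cv2.GaussianBlur(col.reshape(-1,1),(1,5),1).ravel())
    for lst,lo,hi,s in((far,v0-13,v0-3,1),(near,v0+3,v0+13,-1)):
        w=np.clip(s*gr[lo:hi],0,None); w[w<w.max()*.3]=0
        lst.append((u,(w*(np.arange(lo,hi)+.5)).sum()/w.sum()))
for n,l in(("far",far),("near",near)):
    P=plane(c,l,22.)[:,:2]
    vx,vy,x0,y0=cv2.fitLine(P.astype(np.float32),cv2.DIST_HUBER,0,.01,.01).ravel()
    r=(P-[x0,y0])@[-vy,vx]
    print(n,vx,vy,x0,y0,np.degrees(np.arctan2(vy,vx)),np.std(r))
    globals()[n+"L"]=(np.array([x0,y0]),np.array([vx,vy])*np.sign(vy))
ydir=farL[1]+nearL[1];ydir/=np.linalg.norm(ydir);xdir=np.array([ydir[1],-ydir[0]])
print("x offsets",farL[0]@xdir,nearL[0]@xdir,"yaw",np.arctan2(-ydir[0],ydir[1]))
xc=(farL[0]@xdir+nearL[0]@xdir)/2
def loc(p,z): 
    P=plane(c,A(p),z)[:,:2]; return np.round(np.c_[P@xdir-xc,P@ydir],1).tolist()
np.savez("fr.npz",xdir=xdir,ydir=ydir,xc=xc)
print("base corners z6",loc([[55,210],[722,55],[770,262],[103,412]],6))
print("rail left end, right end z22",loc([[118,270],[718,140]],22))
print("end piece z36",loc([[692,105],[712,110],[692,158],[712,163]],36))
print("saddle z51: FL,NL,FR",loc([[541,120],[556,210],[602,110]],51))
print("paddle top z90 4 corners",loc([[612,35],[628,32],[642,186],[658,182]],90))
print("block top z72",loc([[296,287],[352,270],[308,350],[368,340]],72))
print("bar top z85",loc([[268,396],[422,362],[424,374],[272,410]],85))
```

```text
far 0.19932333 -0.9799338 590.4585 56.92819 -78.5026 0.3213301655682491
near 0.19951665 -0.97989446 545.5409 70.00802 -78.4913 0.2434557928628811
x offsets 589.95123 548.54425 yaw 0.20076598
base corners z6 [[48.3, 128.1], [49.3, -313.6], [-87.4, -312.9], [-85.7, 125.0]]
rail left end, right end z22 [[-0.5, 91.8], [-5.2, -296.3]]
end piece z36 [[18.4, -283.7], [12.6, -295.1], [-13.9, -276.0], [-19.7, -287.5]]
saddle z51: FL,NL,FR [[28.2, -189.5], [-27.8, -186.0], [25.8, -227.3]]
paddle top z90 4 corners [[63.0, -240.7], [62.7, -250.3], [-28.2, -237.6], [-28.0, -247.3]]
block top z72 [[-39.5, -23.8], [-37.1, -58.8], [-77.8, -22.6], [-80.0, -59.0]]
bar top z85 [[-99.3, 4.5], [-99.9, -88.5], [-107.1, -88.1], [-107.9, 4.0]]
```

```bash
cat >> h.py <<'E'
fr=np.load("fr.npz"); xdir,ydir,xc=fr["xdir"],fr["ydir"],float(fr["xc"])
def W(x,y,z):
    p=xdir*(xc+x)+ydir*y; return [p[0],p[1],z]
def G(p): return np.round([p[0]*xdir[0]+p[1]*xdir[1]-xc,p[0]*ydir[0]+p[1]*ydir[1],p[2]],2)
def tool(s=1):
    X=np.array([0,0,-1.]);Z=s*np.r_[xdir,0];Y=np.cross(Z,X)
    return Rn.from_matrix(np.c_[X,Y,Z]).as_euler("xyz")
E
python3 - <<'E' 2>&1 | grep -v Warn
from h import *
from cell import arm
q0=arm.get_state()["joint_pos"]
best=None
for s in(1,-1):
    q=arm.ik(W(20,-269,180),tool(s)); q2=arm.ik(W(20,-45,55),tool(s)); print(s,q,q2)
    if q is not None and (best is None or abs(q-q0).sum()<abs(best[1]-q0).sum()): best=(s,q)
s=best[0];open("s.txt","w").write(str(s))
arm.gripper_close()
arm.reach(W(20,-269,180),tool(s))
st=arm.get_state();print(s,st["clock"],G(st["eef_pos"]),st["ft_force"],st["width"])
arm.line_to(W(20,-269,100))
for n in("scene","top"):
    c=arm.camera(n); p=c["pixels"][:,:,::-1]
    p=p[120:250,110:320] if n=="top" else p[120:325,150:355]
    k=800/p.shape[1] if n=="top" else 2.9
    cv2.imwrite(f"pics/a_{n}.png",cv2.resize(p,None,fx=k,fy=k,interpolation=cv2.INTER_CUBIC))
E
```

```text
1 [-0.28402578  0.53094377  1.22828218  0.          1.3823667  -0.48479176] [ 6.25729766e-02  5.32844986e-01  1.53301491e+00 -4.44089210e-16
  1.07573276e+00 -1.38193008e-01]
-1 None None
1 3.65 [  20.3  -268.23  180.07] [-0.09599613  0.15888196  0.65662537] 0.002548011178892201
```

View pics/a_top.png

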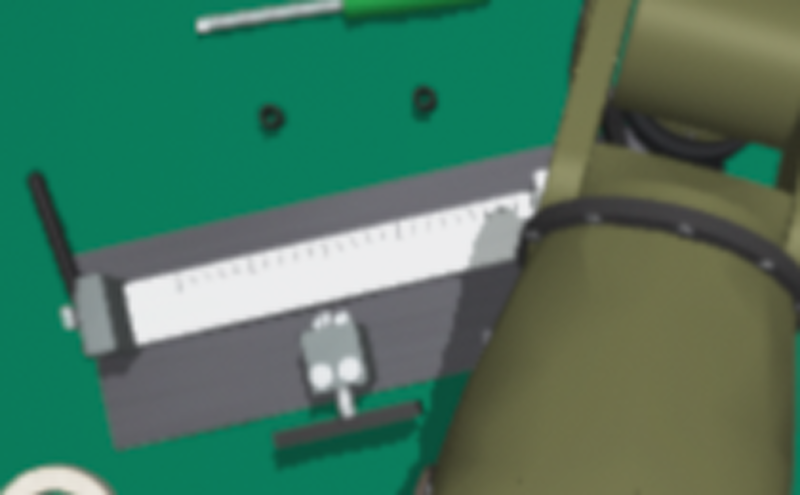

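View pics/a_scene.png

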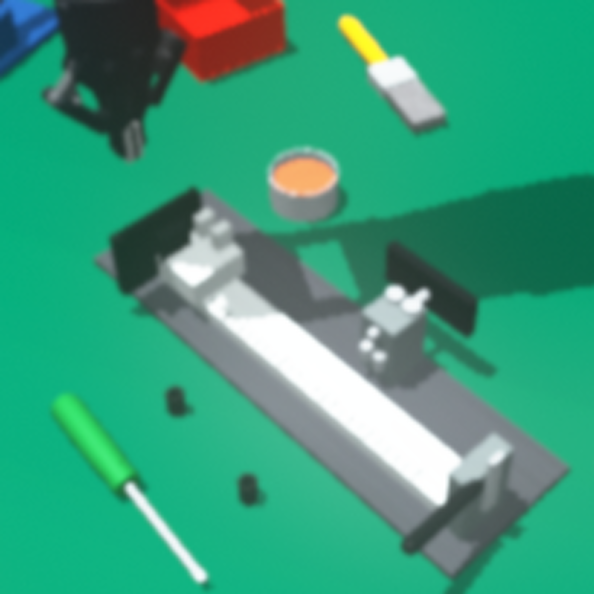

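The fingers, at (130,150) in the scene crop, are behind and above the paddle. The forearm hides the stop in the top view. Next I go down and feel for contact.

Run:
```python
from h import *
from cell import arm
f=lambda: float(arm.get_state()["ft_force"][:2]@ydir)
arm.line_to(W(20,-269,54),max_speed=80,max_force=12)
st=arm.get_state();print(st["clock"],G(st["eef_pos"]),np.round(st["ft_force"],2)); f0=f()
r=arm.line_to(W(20,-250,54),max_speed=15,max_force=1.0)
st=arm.get_state();print(r,st["clock"],G(st["eef_pos"]),f()-f0)
```

```text
5.1583 [  20.18 -269.09   54.23] [-0.22 -0.41  0.85]
False 6.575 [  19.97 -250.06   53.99] 0.0239718284716664
```

Run:
```python
from h import *
from cell import arm
c=arm.camera("scene"); pickle.dump(c,open("c1.pkl","wb"));p=c["pixels"][:,:,::-1][150:270,150:310]
cv2.imwrite("pics/b.png",cv2.resize(p,None,fx=5,fy=5,interpolation=cv2.INTER_CUBIC))
```

```text
(no output)
```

View pics/b.png

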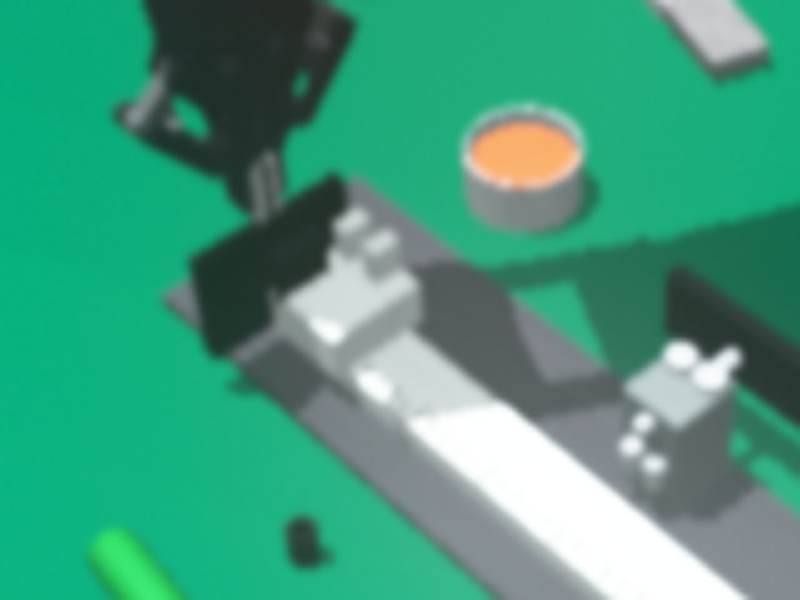

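Run:
```python
from h import *
c0=pickle.load(open("c0.pkl","rb"))["scene"];c1=pickle.load(open("c1.pkl","rb"))
cr=[cv2.resize(c["pixels"][175:225,180:240][:,:,::-1],(390,325),interpolation=cv2.INTER_CUBIC) for c in(c0,c1)]
cv2.imwrite("pics/b2.png",np.hstack(cr))
# expected pixel shift for 10 mm stop travel
p=proj(c0,[W(65,-240,24),W(65,-230,24)]);print(p,p[1]-p[0])
```

```text
[[191.66545426 221.64180627]
 [194.05312013 223.78524871]] [2.38766587 2.14344244]
```

View pics/b2.png

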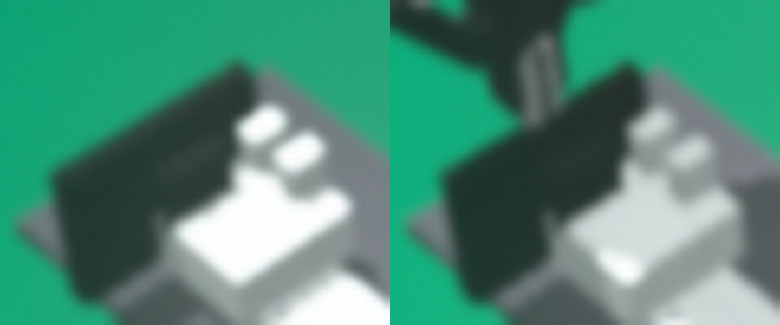

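Run:
```python
from h import *
from cell import arm
f=lambda: float(np.mean([arm.get_state()["ft_force"][:2]@ydir]))
f0=f()
for y in np.arange(-248.5,-235,1.5):
    r=arm.line_to(W(20,y,54),max_speed=15,max_force=1.0)
    st=arm.get_state();print(r,st["clock"],G(st["eef_pos"]),np.round(st["ft_force"],2),round(f()-f0,2))
    if r: break
c=arm.camera("scene"); pickle.dump(c,open("c1.pkl","wb"))
c0=pickle.load(open("c0.pkl","rb"))["scene"];c1=c
cr=[cv2.resize(c["pixels"][165:225,180:240][:,:,::-1],(390,390),interpolation=cv2.INTER_CUBIC) for c in(c0,c1)]
cv2.imwrite("pics/b3.png",np.hstack(cr))
```

```text
False 6.875 [  19.99 -248.42   53.97] [-0.28 -0.93 -0.42] -1.24
False 7.125 [  20.01 -246.91   54.  ] [0.86 0.65 0.45] 0.08
False 7.375 [  20.02 -245.42   54.  ] [-0.15  0.61 -0.17] 0.25
False 7.625 [  20.   -243.91   54.01] [ 0.16 -0.45 -0.38] -0.85
False 7.875 [  20.01 -242.41   53.99] [-0.04 -0.38  0.59] -0.74
False 8.125 [  20.02 -240.94   54.03] [-0.25 -0.37 -0.45] -0.69
False 8.375 [  20.01 -239.42   54.02] [-0.52 -0.17 -0.37] -0.44
False 8.625 [  20.02 -237.94   54.04] [ 0.01  0.59 -0.25] 0.2
False 8.875 [  20.04 -236.39   54.04] [-0.14  0.1  -0.6 ] -0.25
```

View pics/b3.png

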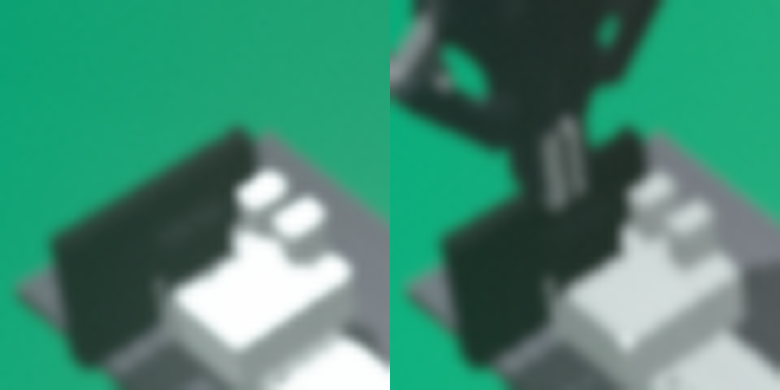

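Run:
```python
from h import *
c1=pickle.load(open("c1.pkl","rb"))
from cell import arm
p=arm.get_state()["eef_pos"]
im=c1["pixels"][:,:,::-1][130:250,160:280]
im=cv2.resize(im,None,fx=5,fy=5,interpolation=cv2.INTER_CUBIC).copy()
def dr(P,col):
    q=proj(c1,[P])[0]; q=((q-[160,130]+.5)*5-.5).astype(int); cv2.circle(im,tuple(map(int,q)),3,col,-1);print(P,q)
for z in(0,19,40,73): dr(p+[0,0,z],(0,0,255))
for x in(-25,65):
  for y in(-248.8,-238.8):
    dr(W(x,y,90),(255,0,0)); dr(W(x,y,24),(255,255,0))
for w in((28,-188.5,51),(-28,-188.5,51)): dr(W(*w),(0,255,255))
cv2.imwrite("pics/b4.png",im)
```

```text
[ 624.58351647 -114.19880315   54.0302224 ] [229 377]
[ 624.58351647 -114.19880315   73.0302224 ] [225 350]
[ 624.58351647 -114.19880315   94.0302224 ] [221 319]
[ 624.58351647 -114.19880315  127.0302224 ] [214 269]
[np.float32(582.93176), np.float32(-135.26877), 90] [278 270]
[np.float32(582.93176), np.float32(-135.26877), 24] [288 363]
[np.float32(580.93756), np.float32(-125.46961), 90] [290 280]
[np.float32(580.93756), np.float32(-125.46961), 24] [300 373]
[np.float32(671.124), np.float32(-117.32096), 90] [132 357]
[np.float32(671.124), np.float32(-117.32096), 24] [149 450]
[np.float32(669.1298), np.float32(-107.52181), 90] [144 368]
[np.float32(669.1298), np.float32(-107.52181), 24] [161 461]
[np.float32(622.84216), np.float32(-65.610664), 51] [277 440]
[np.float32(567.9669), np.float32(-76.77819), 51] [364 383]
```

View pics/b4.png

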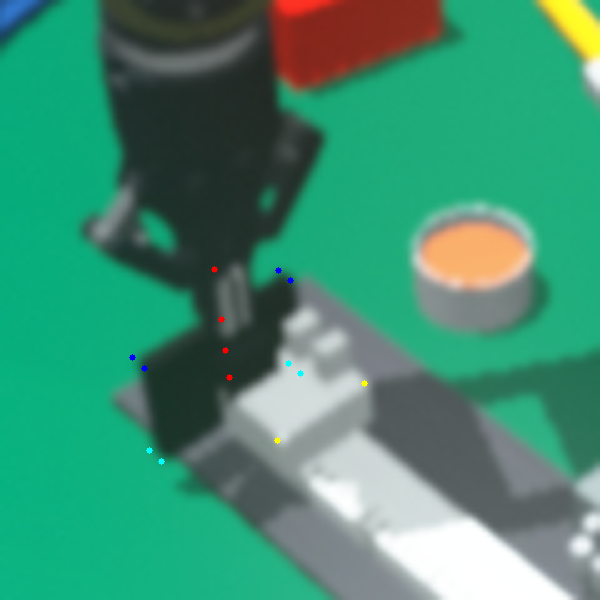

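The predicted stop points sit 1 to 2 px off in the scene view and no contact has shown up yet. I'll check the same points in both views from the first pictures, then push another 20 mm and see whether the stop moves.

Run:
```python
from h import *
from cell import arm
d=pickle.load(open("c0.pkl","rb"));c0=d["scene"]
# scene crop s1 (x4, off 175,175): features on known planes -> gauge frame
B=lambda p:(np.array(p,float)+.5)/4-.5+[175,175]
for n,z,pts in(("base",6,[[30,138],[190,40],[685,428],[527,578]]),("paddle top",90,[[55,108],[168,40],[180,46]]),("saddle",51,[[128,140],[175,172],[236,125]]),
  ("block",72,[[402,212],[440,242],[488,205]]),("bar top",85,[[437,115],[558,192]])):
    P=plane(c0,B(pts),z); print(n,[G(p)[:2].tolist() for p in P])
fs=[];
def F():
    v=[]
    for _ in range(10): arm.pause(.02); v.append(arm.get_state()["ft_force"][:2]@ydir)
    return round(float(np.mean(v)),2)
print(F())
for y in(-230,-222,-214):
    arm.line_to(W(20,y,54),max_speed=30,max_force=15); st=arm.get_state(); print(st["clock"],G(st["eef_pos"]),F())
c1=arm.camera("scene");pickle.dump(c1,open("c2.pkl","wb"))
cr=[cv2.resize(c["pixels"][165:225,180:240][:,:,::-1],(390,390),interpolation=cv2.INTER_CUBIC) for c in(c0,c1)]
cv2.imwrite("pics/b5.png",np.hstack(cr))
```

```text
base [[48.33, -308.84], [-89.72, -309.63], [-83.98, 130.41], [48.08, 131.02]]
paddle top [[61.93, -243.65], [-25.4, -243.73], [-27.3, -234.17]]
saddle [[26.14, -224.59], [22.17, -183.18], [-30.96, -187.93]]
block [[-41.33, -51.68], [-40.87, -20.82], [-80.99, -21.11]]
bar top [[-102.9, -83.97], [-108.06, 7.2]]
0.23
9.4583 [  20.05 -229.77   54.05] 0.13
10.0417 [  20.06 -221.78   54.06] 0.05
10.625 [  20.05 -213.78   54.05] 0.15
```

View pics/b5.png

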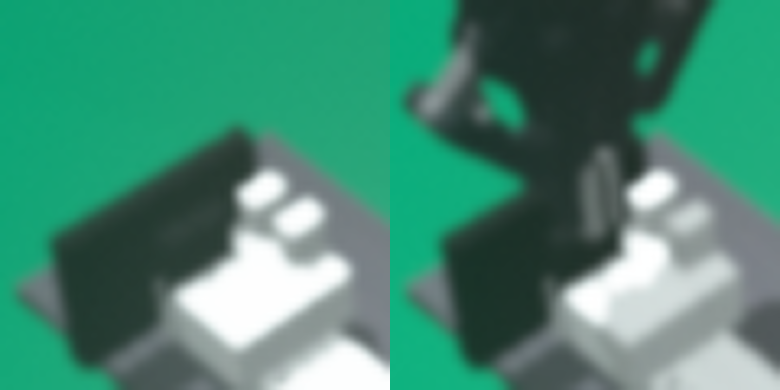

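The fingers are now in front of the paddle with no force, so the tip must be higher or elsewhere than I assumed. I'll stop and check where the tip really is.

Run:
```python
from h import *
from cell import arm
c=pickle.load(open("c2.pkl","rb"))
st=arm.get_state();p=st["eef_pos"];print(np.round(p,1),np.round(st["tool_rot"],3),st["width"],np.round(st["joint_pos"],3))
print("a_scene TCP crop px",(proj(c,[W(20,-269,100)])[0]-[150,120])*2.9)
print("now px in 8x crop",(proj(c,[p,p+[0,0,20],p+[0,0,40]])-[170,130])*8)
im=cv2.resize(c["pixels"][130:205,170:265][:,:,::-1],None,fx=8,fy=8,interpolation=cv2.INTER_CUBIC)
im=cv2.convertScaleAbs(im,alpha=2,beta=10)
cv2.imwrite("pics/b6.png",im)
```

```text
[620.1 -92.3  54. ] [-2.818  1.571 -2.617] 0.0013556576834366585 [-0.206  0.606  1.419 -0.     1.117 -0.407]
a_scene TCP crop px [132.13960733 189.26489635]
now px in 8x crop [[328.64116538 638.02011853]
 [322.65143087 592.41778023]
 [316.49607073 545.52578435]]
```

View pics/b6.png

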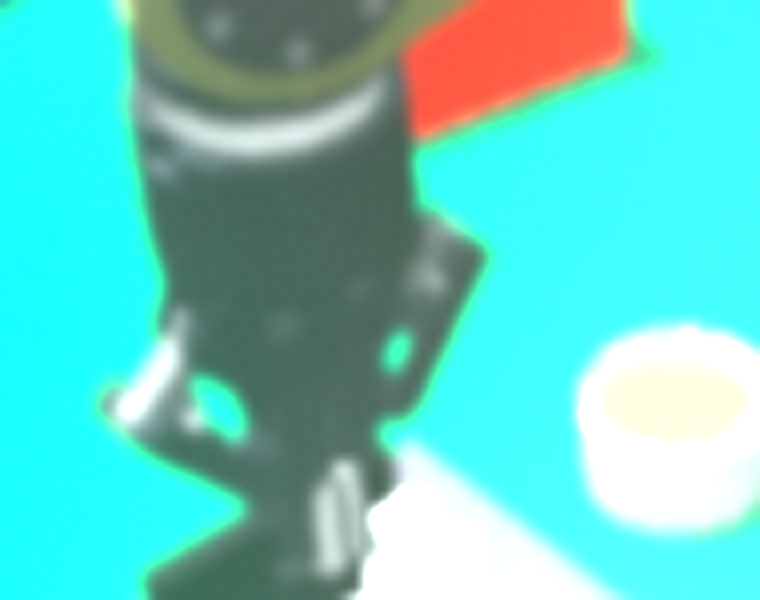

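Run:
```python
from h import *
from cell import arm
arm.line_to(W(20,-214,120),max_speed=150)
arm.line_to(W(20,-290,120),max_speed=150)
arm.pause(.3)
st=arm.get_state();p=st["eef_pos"];print(st["clock"],G(p),st["width"])
c=arm.camera("scene");pickle.dump(c,open("c3.pkl","wb"))
q=proj(c,[p+[0,0,k] for k in(0,20,40,60)])
o=np.round(q[0]-[50,60]).astype(int)
print("px in crop",(q-o)*6)
im=cv2.resize(c["pixels"][o[1]:o[1]+95,o[0]:o[0]+110][:,:,::-1],None,fx=6,fy=6,interpolation=cv2.INTER_CUBIC)
cv2.imwrite("pics/b7.png",cv2.convertScaleAbs(im,alpha=1.5,beta=10))
```

```text
12.3917 [  20.16 -289.42  120.15] 0.0026369927123093212
px in crop [[297.45839994 361.40875555]
 [291.16467267 324.1534401 ]
 [284.69793802 285.84702615]
 [278.05121503 246.44583727]]
```

View pics/b7.png

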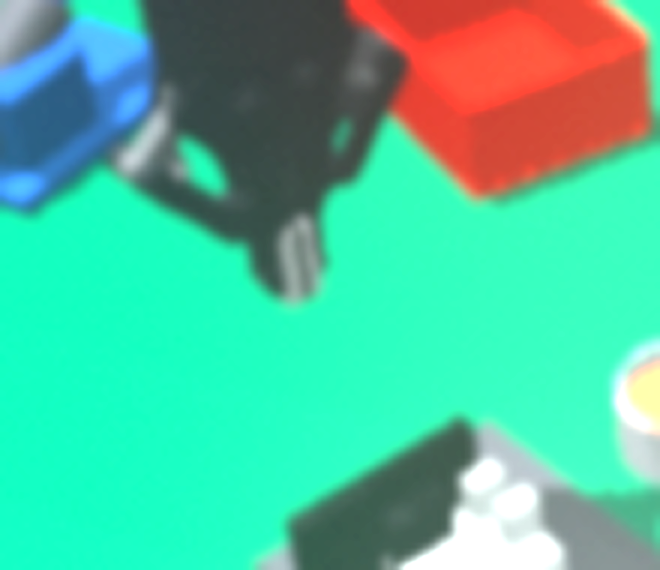

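The real tip shows at (295,302), while the reported TCP projects to (297,361). So the fingertips are about 35 mm higher than reported, which explains why they skimmed over the paddle at about 91 mm. I'll correct for that, go down guarded behind the paddle, and test contact.

Run:
```python
from h import *
from cell import arm
def F():
    v=[]
    for _ in range(8): arm.pause(.02); v.append(arm.get_state()["ft_force"][:2]@ydir)
    return round(float(np.mean(v)),2)
Z=30
arm.line_to(W(20,-276,60),max_speed=150,max_force=8)
r=arm.line_to(W(20,-276,Z),max_speed=60,max_force=8)
st=arm.get_state();print(r,st["clock"],G(st["eef_pos"]),np.round(st["ft_force"],2)); print(F())
for y in np.arange(-268,-235,4):
    r=arm.line_to(W(20,y,Z),max_speed=25,max_force=6); st=arm.get_state(); f=F();print(r,round(st["clock"],2),G(st["eef_pos"]),f)
    if f<-.8: break
c=arm.camera("scene");pickle.dump(c,open("c4.pkl","wb"))
im=cv2.resize(c["pixels"][130:230,160:270][:,:,::-1],None,fx=6,fy=6,interpolation=cv2.INTER_CUBIC)
cv2.imwrite("pics/b8.png",cv2.convertScaleAbs(im,alpha=1.5,beta=10))
```

```text
False 13.65 [  20.07 -276.08   30.07] [0.84 0.42 1.18]
-0.13
False 14.25 [  20.05 -267.86   30.06] 0.17
False 14.69 [  20.01 -263.83   30.  ] 0.24
False 15.13 [  20.03 -259.8    30.03] -0.08
False 15.57 [  20.02 -255.79   30.01] -0.38
False 16.02 [  20.02 -251.74   30.02] -0.06
False 16.46 [  20.   -247.74   29.97] 0.08
False 16.9 [  20.02 -243.72   29.98] -0.08
False 17.34 [  20.02 -239.78   30.02] -0.06
False 17.78 [  20.01 -235.75   30.  ] 0.01
```

View pics/b8.png

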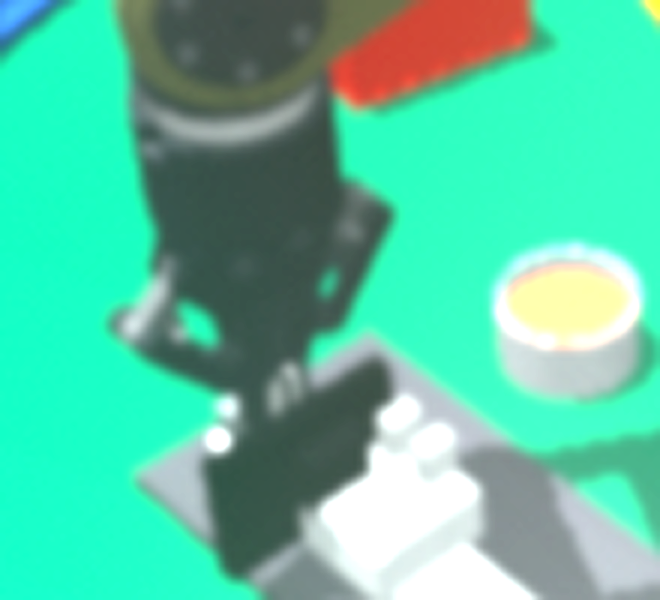

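The fingers are now behind the paddle and the stop has moved: its left top corner is at (207,468) in this crop. The at-rest force is about zero, so I'll measure the travel from the picture.

Run:
```python
from h import *
d=pickle.load(open("c0.pkl","rb"));c0=d["scene"];c4=pickle.load(open("c4.pkl","rb"))
# same-feature displacement: match saddle/prong patch brightness-normalised
cr=[cv2.resize(c["pixels"][180:240,180:250][:,:,::-1],(392,336),interpolation=cv2.INTER_CUBIC) for c in(c0,c4)]
cv2.imwrite("pics/b9.png",np.hstack(cr))
g=[cv2.cvtColor(c["pixels"],cv2.COLOR_RGB2GRAY) for c in(c0,c4)]
T=g[0][188:222,205:236]
r=cv2.matchTemplate(g[1][180:250,195:270],T,cv2.TM_CCOEFF_NORMED);_,m,_,l=cv2.minMaxLoc(r);print(m,np.array(l)+[195,180]-[205,188])
a=proj(c0,[W(0,-188,60),W(0,-178,60)]);print(a[1]-a[0])
```

```text
0.9653159976005554 [6 5]
[2.61640829 2.12317675]
```

View pics/b9.png

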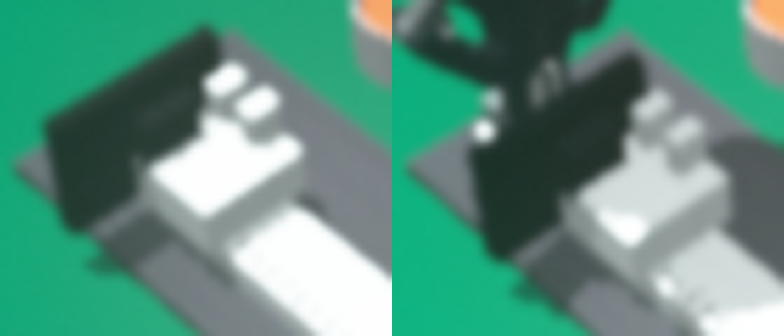

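The stop moved about 23 mm, so the finger face is about 10 mm ahead of the TCP. Both views give the same total travel to the notch, about 177 mm. I'll push on to about 35 mm before the notch and measure again.

Run:
```python
from h import *
from cell import arm
r=arm.line_to(W(20,-150,30),max_speed=60,max_force=15)
r2=arm.line_to(W(20,-117,30),max_speed=30,max_force=8)
arm.pause(.2)
st=arm.get_state();print(r,r2,st["clock"],G(st["eef_pos"]),np.round(st["ft_force"],2))
for n in("scene","top"):
    c=arm.camera(n);pickle.dump(c,open(f"c5{n}.pkl","wb"))
    p=c["pixels"][:,:,::-1]
    p=p[185:285,210:330] if n=="scene" else p[150:240,120:240]
    cv2.imwrite(f"pics/d_{n}.png",cv2.resize(p,None,fx=6,fy=6,interpolation=cv2.INTER_CUBIC))
```

```text
False False 21.0 [  19.99 -117.05   29.99] [ 0.09  1.3  -0.47]
```

View pics/d_scene.png

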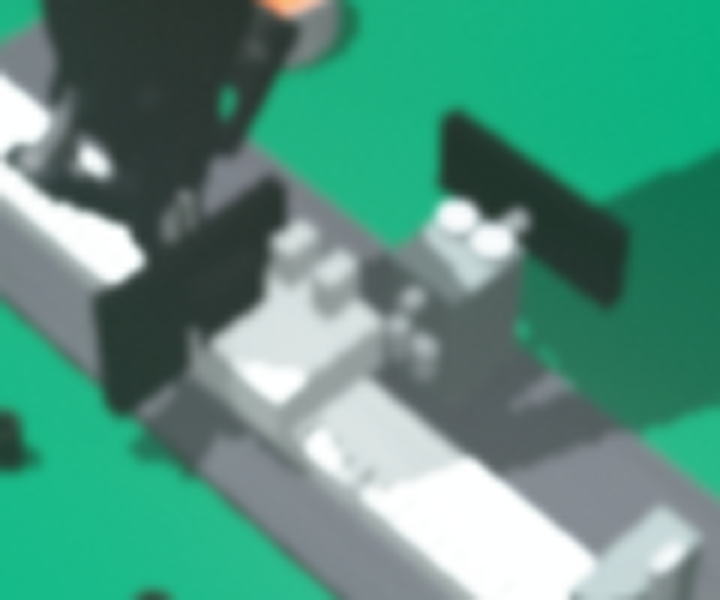

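View pics/d_top.png

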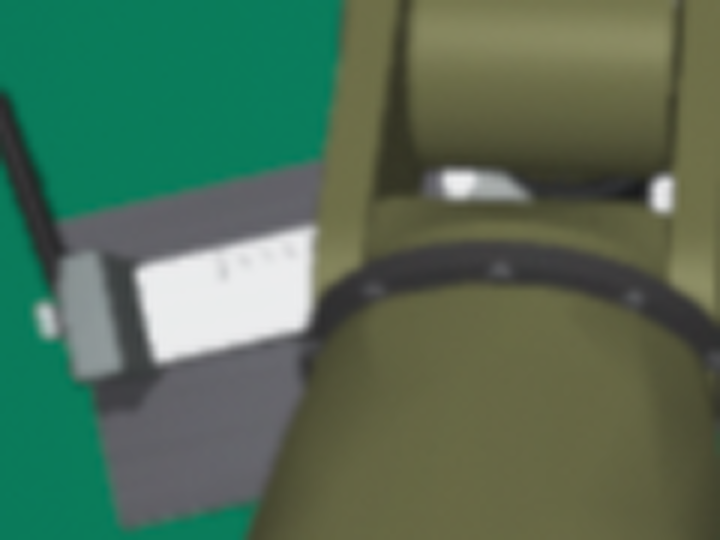

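Run:
```python
from h import *
c=pickle.load(open("c5scene.pkl","rb"))
D=lambda p:(np.array(p,float)+.5)/6-.5+[210,185]
for n,z,pts in(("paddle top L,R",90,[[100,288],[268,180],[284,188]]),("saddle lead corners",51,[[288,402],[385,322]]),("prong tops",73,[[295,238],[337,268]]),
  ("block",72,[[458,292],[520,252]]),("bar top",85,[[446,113],[628,230]]),("bolt nose 62",62,[[400,325]]),("head top z76",76,[[580,590],[668,508]])):
    print(n,[G(p)[:2].tolist() for p in plane(c,D(pts),z)])
```

```text
paddle top L,R [[58.98, -105.33], [-23.35, -102.57], [-24.92, -95.19]]
saddle lead corners [[24.34, -41.11], [-29.31, -43.62]]
prong tops [[-20.63, -84.72], [-21.67, -62.41]]
block [[-46.99, -22.67], [-78.76, -20.22]]
bar top [[-102.87, -83.81], [-107.59, 7.99]]
bolt nose 62 [[-25.73, -32.19]]
head top z76 [[21.06, 99.74], [-25.99, 98.37]]
```

The gap to the notch is about 35 mm both from the scene view and from the arm position, so the jump should come near TCP y = -87. From here I step in slowly and watch the force.

Run:
```python
from h import *
from cell import arm
def F():
    v=[]
    for _ in range(5): v.append(arm.get_state()["ft_force"][:2]@ydir); arm.pause(.01)
    return round(float(np.mean(v)),2)
arm.line_to(W(20,-102,30),max_speed=30,max_force=15)
f0=F();pk=0;y=-102
while y<-84.5:
    y+=1
    r=arm.line_to(W(20,y,30),max_speed=12,max_force=20); f=F(); print(y,G(arm.get_state()["eef_pos"])[1],r,f)
    pk=min(pk,f)
    if pk<-3 and f>-.7: break
print(arm.get_state()["clock"])
c=arm.camera("scene");pickle.dump(c,open("c6.pkl","wb"))
cv2.imwrite("pics/e.png",cv2.resize(c["pixels"][185:285,210:330][:,:,::-1],None,fx=6,fy=6,interpolation=cv2.INTER_CUBIC))
```

```text
-101 -100.99 False 0.14
-100 -99.99 False -0.65
-99 -98.93 False -0.27
-98 -97.9 False 0.06
-97 -96.89 False -0.22
-96 -95.93 False -0.23
-95 -94.92 False -0.43
-94 -94.12 False -2.33
-93 -93.63 False -6.32
-92 -92.62 False -6.66
-91 -91.49 False -5.35
-90 -90.28 False -4.7
-89 -88.86 False -1.93
-88 -87.67 False -0.44
25.875
```

View pics/e.png

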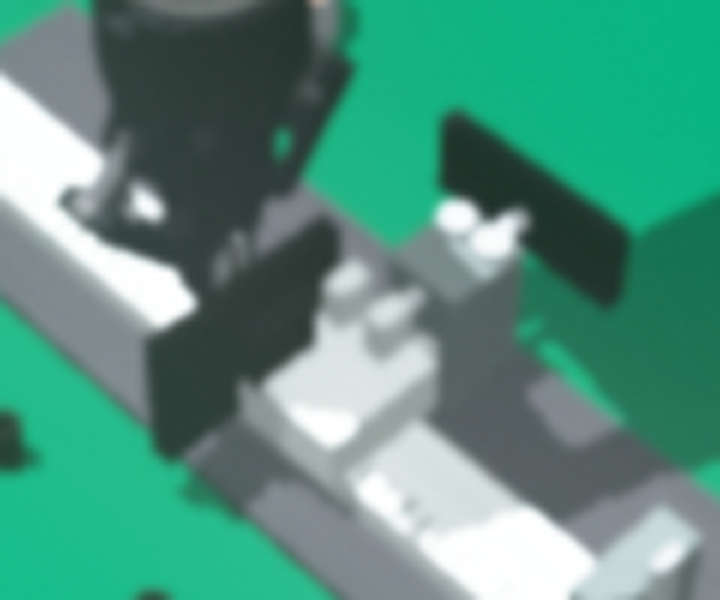

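```bash
cat > m.py <<'E'
from h import *
D=lambda p:(np.array(p,float)+.5)/6-.5+[210,185]
def rep(c,L):
    for n,z,pts in L: print(n,[G(p)[:2].tolist() for p in plane(c,D(pts),z)])
E
python3 - <<'E'
from m import *
c=pickle.load(open("c6.pkl","rb"))
rep(c,[("paddle top",90,[[150,342],[328,217],[340,228]]),("saddle lead",51,[[342,448],[438,352]]),("prong tops",73,[[349,278],[395,311]])])
g=[cv2.cvtColor(pickle.load(open(f,"rb"))["pixels"],cv2.COLOR_RGB2GRAY) for f in("c5scene.pkl","c6.pkl")]
T=g[0][222:256,242:276]
r=cv2.matchTemplate(g[1][215:275,235:300],T,cv2.TM_CCOEFF_NORMED);_,m,_,l=cv2.minMaxLoc(r);l=np.array(l)
print(m,l+[235,215]-[242,222]); print(np.round(r[l[1],l[0]-1:l[0]+2],3),np.round(r[l[1]-1:l[1]+2,l[0]],3))
a=proj(c,[W(-20,-73,60),W(-20,-73+30,60)]);print(a[1]-a[0])
E
```

```text
paddle top [[62.44, -72.97], [-26.68, -72.56], [-26.05, -65.35]]
saddle lead [[24.56, -11.83], [-33.42, -19.12]]
prong tops [[-21.46, -55.62], [-22.52, -31.94]]
0.9836562871932983 [9 7]
[0.973 0.984 0.945] [0.963 0.984 0.96 ]
[9.04978255 7.16944497]
```

The stop has moved 29.5 mm since the last look and the TCP 29.4 mm. So it is still touching the fingers, about 5 mm before the notch and on the verge of the jump. I continue in 0.7 mm steps with a picture comparison at each one.

```bash
cat > trk.py <<'E'
from m import *
g0=cv2.cvtColor(pickle.load(open("c5scene.pkl","rb"))["pixels"],cv2.COLOR_RGB2GRAY).astype(np.float32)
U=lambda i:cv2.resize(i,None,fx=8,fy=8,interpolation=cv2.INTER_CUBIC)
def disp(c):  # stop travel since c5 (mm), by template of saddle+prongs
    g=cv2.cvtColor(c["pixels"],cv2.COLOR_RGB2GRAY).astype(np.float32)
    r=cv2.matchTemplate(U(g[222:275,242:300]),U(g0[222:256,242:276]),cv2.TM_CCOEFF_NORMED)
    _,m,_,l=cv2.minMaxLoc(r); s=np.array(l)/8
    a=proj(c,[W(-15,-43,58),W(-15,-43-35,58)]);a=(a[0]-a[1])
    return round(m,3),s,round(float(s@a/(a@a)*35),1)
E
python3 - <<'E'
from trk import *
from cell import arm
print(disp(pickle.load(open("c6.pkl","rb"))))
def F():
    v=[]
    for _ in range(5): v.append(arm.get_state()["ft_force"][:2]@ydir); arm.pause(.01)
    return round(float(np.mean(v)),2)
for y in np.arange(-87,-82.5,.7):
    r=arm.line_to(W(20,y,30),max_speed=8,max_force=8); f=F(); c=arm.camera("scene"); e=G(arm.get_state()["eef_pos"])[1]; d=disp(c)
    print(e,round(e+117.05,1),f,d)
    if d[2]-(e+117.05)>2: break
pickle.dump(c,open("c7.pkl","wb"));print(arm.get_state()["clock"])
cv2.imwrite("pics/e2.png",cv2.resize(c["pixels"][185:285,210:330][:,:,::-1],None,fx=6,fy=6,interpolation=cv2.INTER_CUBIC))
E
```

```text
(0.986, array([8.75, 7.  ]), 29.2)
-86.85 30.2 -0.14 (0.986, array([9.125, 7.25 ]), 30.3)
-86.25 30.8 -0.04 (0.986, array([9.375, 7.625]), 31.5)
-85.58 31.5 -0.11 (0.986, array([9.375, 7.625]), 31.5)
-84.88 32.2 0.09 (0.987, array([9.875, 7.875]), 32.9)
-84.18 32.9 0.07 (0.986, array([9.875, 8.   ]), 33.1)
-83.51 33.5 -0.13 (0.988, array([11.,  9.]), 37.0)
28.0
```

View pics/e2.png

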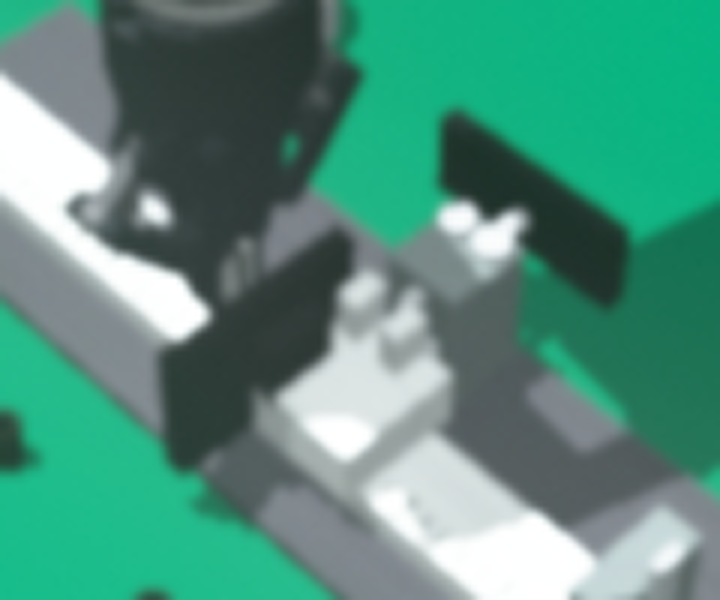

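The stop jumped 3.5 mm ahead by itself while the fingers moved 0.7 mm, so it is in the notch. I draw back, go over to the bolt side, and check both views with the arm out of the way.

Run:
```python
from trk import *
from cell import arm
d=pickle.load(open("c0.pkl","rb"))
A=lambda p:(np.array(p,float)+.5)*.64-.5
for n,p,z in(("tape",[195,407],20),("tin",[448,360],35)): print(n,G(plane(d["top"],A(p),z)[0]))
arm.line_to(W(20,-96,30),max_speed=80)
arm.line_to(W(20,-96,110),max_speed=200)
arm.line_to(W(-150,-41,110),max_speed=200)
st=arm.get_state();print(st["clock"],G(st["eef_pos"]))
for n in("scene","top"):
    c=arm.camera(n);pickle.dump(c,open(f"c8{n}.pkl","wb"))
    p=c["pixels"][:,:,::-1]
    if n=="scene": print(disp(c))
    p=p[185:285,210:330] if n=="scene" else p[135:245,115:247]
    cv2.imwrite(f"pics/f_{n}.png",cv2.resize(p,None,fx=6 if n=="scene" else 5,fy=6 if n=="scene" else 5,interpolation=cv2.INTER_CUBIC))
```

```text
tape [-133.15  173.6    20.  ]
tin [-148.89 -241.84   35.  ]
29.9 [-149.43  -41.19  109.85]
(0.951, array([11.25 ,  8.875]), 37.3)
```

View pics/f_scene.png

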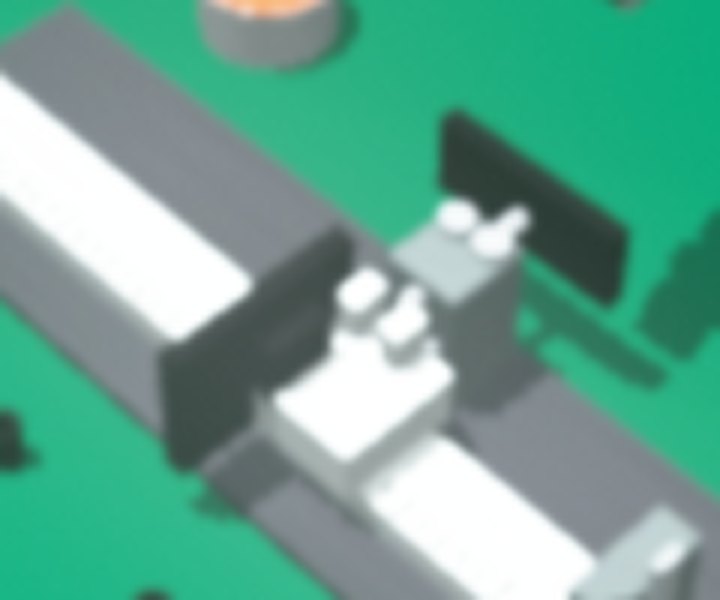

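View pics/f_top.png

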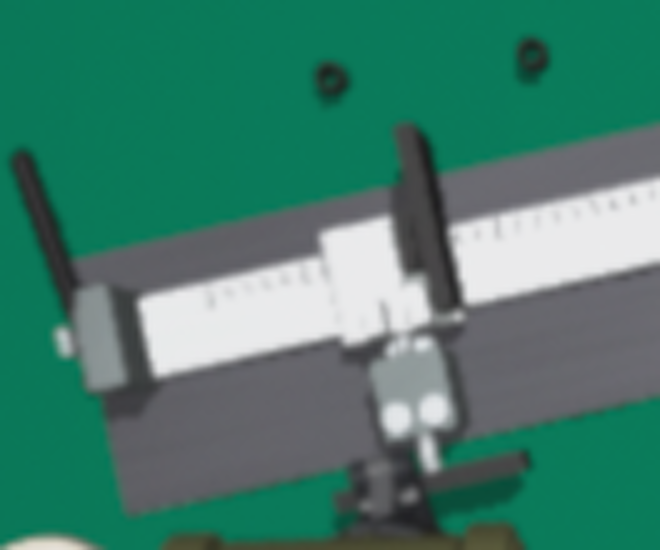

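The stop sits centred at the block: prongs at (362,295) and (402,325) in the scene crop, tracked 37.3 mm and unchanged since the jump. The bolt is still drawn back. Now I push the bar, stopping on force.

Run:
```python
from trk import *
from cell import arm
fx=lambda: float(np.mean([arm.get_state()["ft_force"][:2]@xdir]))
arm.line_to(W(-150,-41.5,50),max_speed=120,max_force=8)
r=arm.line_to(W(-150,-41.5,20),max_speed=60,max_force=8)
print(r,arm.get_state()["clock"],G(arm.get_state()["eef_pos"]))
arm.line_to(W(-130,-41.5,20),max_speed=50,max_force=12)
x=-130
while x<-88:
    x+=4
    r=arm.line_to(W(x,-41.5,20),max_speed=18,max_force=15); st=arm.get_state(); print(x,G(st["eef_pos"])[0],r,round(fx(),2))
    if r: break
print(st["clock"])
c=arm.camera("scene");pickle.dump(c,open("c9.pkl","wb"));print(disp(c))
cv2.imwrite("pics/g.png",cv2.resize(c["pixels"][185:285,210:330][:,:,::-1],None,fx=6,fy=6,interpolation=cv2.INTER_CUBIC))
```

```text
False 31.3 [-149.99  -41.49   19.95]
-126 -126.01 False -0.44
-122 -121.96 False -0.41
-118 -117.85 False -0.06
-114 -113.77 False -0.74
-110 -109.76 False -0.08
-106 -105.8 False -0.39
-102 -105.92 True -2.24
34.3083
(0.948, array([11.25 ,  8.875]), 37.3)
```

View pics/g.png

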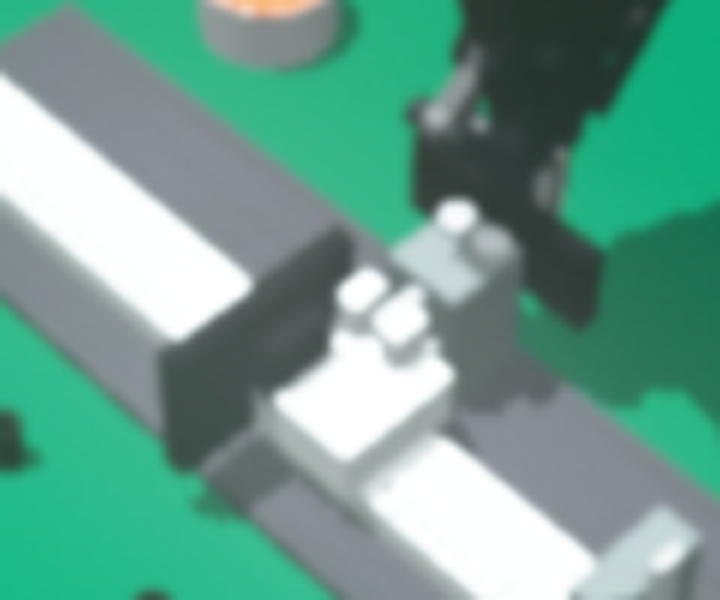

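Run:
```python
from trk import *
c=pickle.load(open("c9.pkl","rb"));c8=pickle.load(open("c8scene.pkl","rb"))
g8,g9=[cv2.cvtColor(k["pixels"],cv2.COLOR_RGB2GRAY).astype(np.float32) for k in(c8,c9)] if 0 else [cv2.cvtColor(k["pixels"],cv2.COLOR_RGB2GRAY).astype(np.float32) for k in(c8,c)]
# bar's +y end patch
T=U(g8[220:238,305:318]);S=U(g9[218:246,296:320])
r=cv2.matchTemplate(S,T,cv2.TM_CCOEFF_NORMED);_,m,_,l=cv2.minMaxLoc(r);s=np.array(l)/8+[296,218]-[305,220]
a=proj(c,[W(-108,4,65),W(-90,4,65)]);a=a[1]-a[0];print(m,s,a,"bolt mm",18*(s@a)/(a@a))
```

```text
0.9430235028266907 [-4.   4.5] [-5.18405698  4.06726984] bolt mm 16.184877915042097
```

The bar moved about 16 mm by the picture and met a hard stop. I'll press once more with a higher limit, then draw back and check.

Run:
```python
from trk import *
from cell import arm
r=arm.line_to(W(-98,-41.5,20),max_speed=12,max_force=28)
st=arm.get_state();print(r,G(st["eef_pos"]),np.round(st["ft_force"],1)); arm.pause(.4)
print(G(arm.get_state()["eef_pos"]))
arm.line_to(W(-160,-41.5,20),max_speed=80)
arm.line_to(W(-190,-41.5,140),max_speed=150)
print(arm.get_state()["clock"])
for n in("scene","top"):
    c=arm.camera(n);pickle.dump(c,open(f"c10{n}.pkl","wb"))
    p=c["pixels"][:,:,::-1]
    if n=="scene":
        print(disp(c)); c8=pickle.load(open("c8scene.pkl","rb"))
        g8,g9=[cv2.cvtColor(k["pixels"],cv2.COLOR_RGB2GRAY).astype(np.float32) for k in(c8,c)]
        T=U(g8[200:238,281:318]);S=U(g9[200:248,270:320])
        r=cv2.matchTemplate(S,T,cv2.TM_CCOEFF_NORMED);_,m,_,l=cv2.minMaxLoc(r);s=np.array(l)/8+[270,200]-[281,200]
        a=proj(c,[W(-108,4,65),W(-90,4,65)]);a=a[1]-a[0];print(m,s,a,"bolt mm",18*(s@a)/(a@a))
        from m import rep
    p=p[185:285,210:330] if n=="scene" else p[135:245,115:247]
    k=6 if n=="scene" else 5
    cv2.imwrite(f"pics/h_{n}.png",cv2.resize(p,None,fx=k,fy=k,interpolation=cv2.INTER_CUBIC))
```

```text
True [-106.35  -41.28   18.99] [-2.3 -0.3  2.2]
[-106.31  -41.27   18.9 ]
36.925
(0.948, array([11.25 ,  8.875]), 37.3)
0.7973310947418213 [-2.     1.625] [-5.18405698  4.06726984] bolt mm 7.038551126425956
```

View pics/h_scene.png

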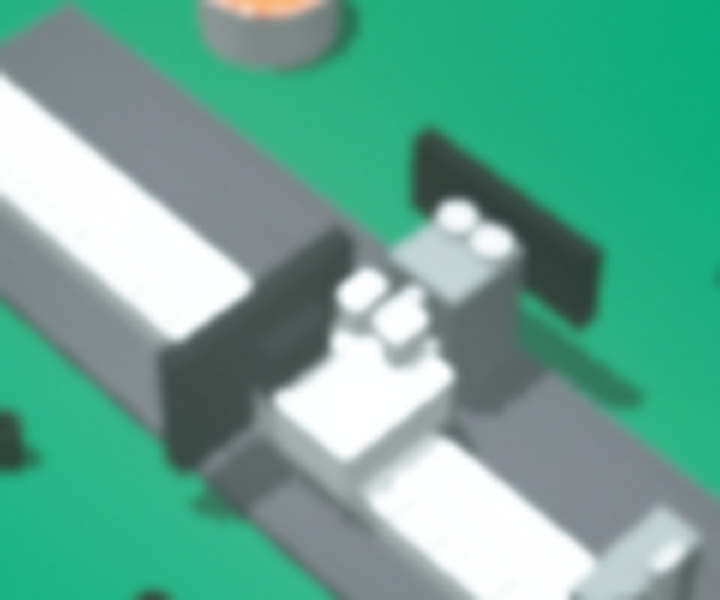

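View pics/h_top.png

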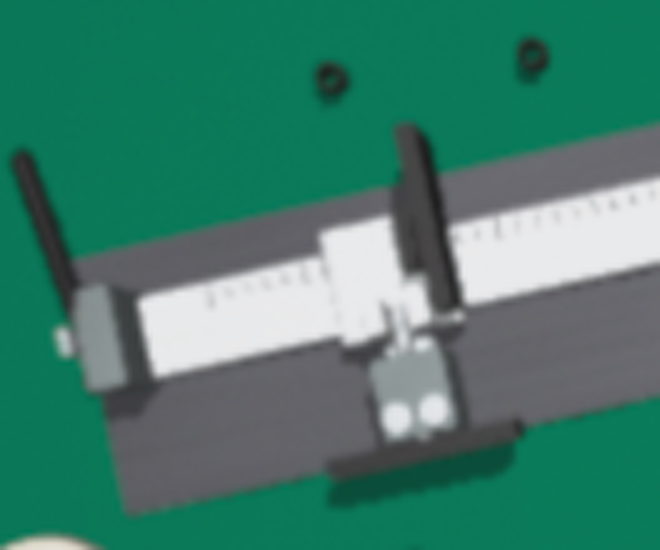

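Run:
```python
from trk import *
# bar (dark) centroid in top: before (c0) vs now, dark mask near bar
t0=pickle.load(open("c0.pkl","rb"))["top"];t1=pickle.load(open("c10top.pkl","rb"))
pc=proj(t0,[W(-108,-42,85),W(-85,-42,85)]);print(pc)
for c in(t0,t1):
    hsv=c["pixels"].astype(int); 
    res=[]
    for yy in (-75,-70,-20,-15,-10,-5,0):   # profile along x at bar-top height, away from rod
        xs=np.arange(-125,-75,.25)
        uv=proj(c,[W(x,yy,85) for x in xs]).astype(np.float32)
        g=cv2.remap(c["pixels"][:,:,0].astype(np.float32)+c["pixels"][:,:,1],uv[:,None,0],uv[:,None,1],cv2.INTER_LINEAR).ravel()
        gs=np.gradient(cv2.GaussianBlur(g.reshape(-1,1),(1,9),2).ravel())
        k=gs.argmax(); res.append((float(xs[gs.argmin()]),float(xs[k])))
    print(res)
s0,s1=[pickle.load(open(f,"rb")) for f in("c8scene.pkl","c10scene.pkl")]
rep(s0,[("bar0",85,[[446,113],[460,108],[628,230]]),("bar0 bot",45,[[608,305]])])
rep(s1,[("bar1",85,[[418,132],[432,126],[603,252]]),("bar1 bot",45,[[583,328]])])
```

```text
[[201.61905434 232.86793931]
 [199.47417641 223.32299529]]
[(-119.5, -88.0), (-120.75, -87.0), (-119.25, -87.5), (-120.25, -89.0), (-119.25, -87.75), (-120.5, -89.0), (-121.75, -88.0)]
[(-106.75, -83.0), (-106.75, -82.5), (-107.0, -92.75), (-106.0, -81.75), (-107.0, -82.75), (-106.0, -82.25), (-105.5, -83.0)]
bar0 [[-102.87, -83.81], [-108.95, -81.9], [-107.59, 7.99]]
bar0 bot [[-101.96, 7.03]]
bar1 [[-87.23, -84.08], [-93.62, -82.57], [-92.33, 8.84]]
bar1 bot [[-86.2, 8.07]]
```

The scene view gives only about 15.5 mm of bolt travel, which is right at the limit. I'll measure more closely.

Run:
```python
from trk import *
t0=pickle.load(open("c0.pkl","rb"))["top"];t1=pickle.load(open("c10top.pkl","rb"))
cr=[cv2.resize(c["pixels"][198:243,176:226][:,:,::-1],None,fx=8,fy=8,interpolation=cv2.INTER_CUBIC) for c in(t0,t1)]
cv2.imwrite("pics/i.png",cv2.convertScaleAbs(np.hstack(cr),alpha=2.2))
for x in(-108,-98,-90,-80): print(x,[( (q-[176,198]+.5)*8-.5).round().tolist() for q in proj(t0,[W(x,-88,85),W(x,4.,85)])])
```

```text
-108 [[361.0, 248.0], [57.0, 317.0]]
-98 [[353.0, 214.0], [49.0, 284.0]]
-90 [[347.0, 188.0], [43.0, 257.0]]
-80 [[340.0, 155.0], [36.0, 224.0]]
```

View pics/i.png

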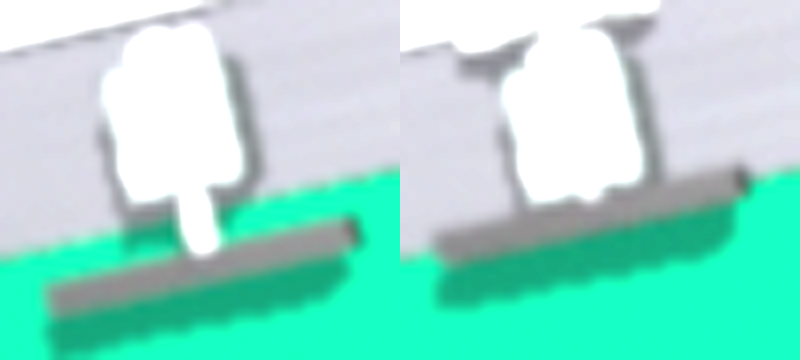

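By the top view the bar moved about 15.7 mm, against a hard stop, while the threshold is 15.5 mm. There is time left, so I'll push again in small steps with held-force readings to see whether it is truly home.

Run:
```python
from trk import *
from cell import arm
def F():
    v=[]
    for _ in range(4): v.append(arm.get_state()["ft_force"]); arm.pause(.01)
    v=np.mean(v,0); return round(float(v[:2]@xdir),2),round(float(v[2]),1)
arm.line_to(W(-150,-41.5,60),max_speed=150,max_force=8)
arm.line_to(W(-150,-41.5,27),max_speed=80,max_force=8)
arm.line_to(W(-112,-41.5,27),max_speed=50,max_force=12)
for x in np.arange(-109,-99,.7):
    r=arm.line_to(W(x,-41.5,27),max_speed=8,max_force=45); st=arm.get_state();f=F(); print(round(x,1),G(st["eef_pos"]),r,f)
    if f[0]<-28 or r: break
print(st["clock"])
```

```text
-109.0 [-109.02  -41.49   26.98] False (-0.11, 0.4)
-108.3 [-108.27  -41.51   27.  ] False (-0.07, -0.3)
-107.6 [-107.55  -41.49   27.01] False (0.2, 0.1)
-106.9 [-106.87  -41.49   27.  ] False (-0.21, -0.1)
-106.2 [-106.22  -41.48   26.97] False (-0.21, -0.5)
-105.5 [-106.11  -41.47   26.9 ] False (-5.47, 3.1)
-104.8 [-106.03  -41.46   26.87] False (-10.82, 7.8)
-104.1 [-105.96  -41.45   26.84] False (-15.98, 11.6)
-103.4 [-105.95  -41.44   26.78] False (-21.66, 15.3)
-102.7 [-105.92  -41.4    26.71] False (-27.62, 19.7)
-102.0 [-105.89  -41.4    26.69] False (-32.86, 24.2)
42.6083
```

It is the same rigid wall at the same place: contact at -106.2, then pure stiffness up to 33 N against a bolt that needs 2 N. So the bolt is at its end stop. I draw back, take a last look and hand in.

Run:
```python
from trk import *
from cell import arm
arm.line_to(W(-155,-41.5,27),max_speed=60)
arm.line_to(W(-190,-41.5,140),max_speed=150)
arm.pause(.3)
for n in("scene","top"):
    c=arm.camera(n);p=c["pixels"][:,:,::-1]
    if n=="scene": print("stop",disp(c))
    p=p[175:285,175:330] if n=="scene" else p[100:260,95:325]
    k=5 if n=="scene" else 3.4
    cv2.imwrite(f"pics/z_{n}.png",cv2.resize(p,None,fx=k,fy=k,interpolation=cv2.INTER_CUBIC))
t=cv2.resize(c["pixels"][198:243,176:226][:,:,::-1],None,fx=8,fy=8,interpolation=cv2.INTER_CUBIC)
cv2.imwrite("pics/z_bar.png",cv2.convertScaleAbs(t,alpha=2.2))
st=arm.get_state();print(st["clock"],np.round(st["ft_force"],2))
```

```text
stop (0.948, array([11.25 ,  8.875]), 37.3)
45.0167 [-0.34 -0.48 -0.11]
```

View pics/z_top.png

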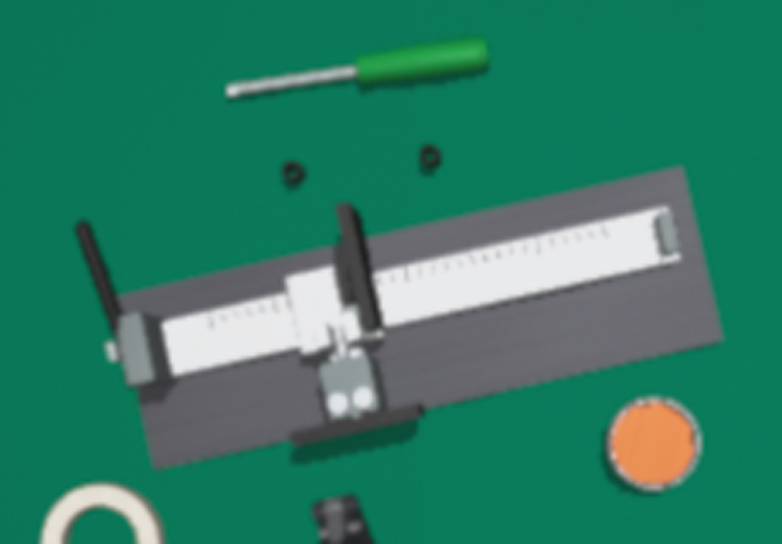

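View pics/z_bar.png

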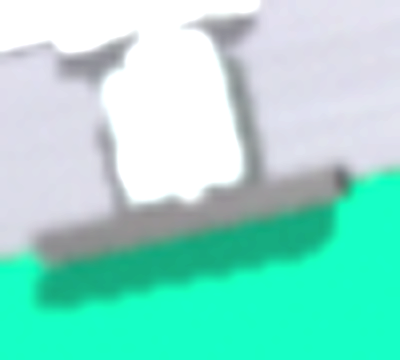

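View pics/z_scene.png

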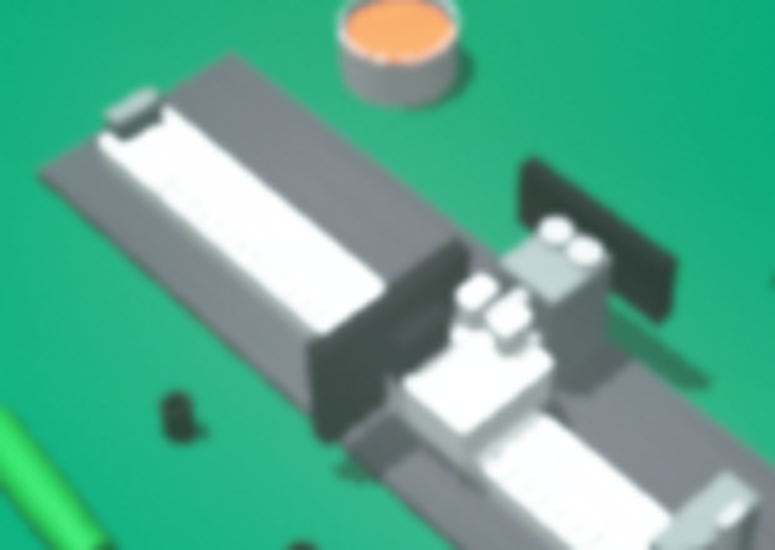

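The top view shows the stop at the block with the rod between its prongs at (340,335) and the bar against the block at (355,425). The fingers are well clear at (340,515), and no other bench item has moved. Handing in.

Run:
```python
from cell import arm
arm.hand_in()
```

```text
the job is handed in; nothing more can be done
```

I pushed the stop into the notch by its paddle and pushed the lock bolt in to its end stop. Then I drew back and handed in at about 45 s. Hand-in gives no verdict.

**Last checks**
- **Stop:** it jumped about 3.5 mm ahead by itself into the notch, and its tracked position did not change while I pushed the bolt or afterwards.
- **Bolt:** it sat against the same rigid stop on every push, the last one up to about 33 N, and its rod shows between the prongs. The pictures give only about 15.5 to 16 mm of travel, not 18 mm. Either the picture measurement is a little short or the bolt did not start fully drawn back. I took the rigid stop as proof that it is home.
- **Bench:** in the last views the tin, both sleeves and the driver looked unmoved. The tape was only partly in view, and the bin and brush were not in those final crops, but the arm did not work near them. The fingers were clear, with wrist force under 1 N.

**What disagreed**
- **Fingertip height:** by the pictures the closed fingertips were about 35 mm higher than the reported TCP. My first approach therefore passed just above the paddle without touching it, and I lowered the later pushes to correct for that.
- **Camera offset:** the two cameras differ by about 4 mm along the rail, but both gave the same travel to the notch.

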